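Honey for the tea

ROBOT

A 6-joint arm with a two-finger parallel gripper is mounted at the origin on the work surface. World frame = base frame: x ahead of the robot, y to its left, z up, the work surface at z = 0. Lengths are in mm, angles in rad, forces in N, time in s.
With the tool pointing down it reaches from about 300 to 775 mm from the base axis. Payload 14.6 kg.
Tool frame: the origin (TCP) lies between the finger pads; the fingertips stand manip.nose_length ahead of it and the grasp point (between the pads) lies 11 mm behind it (manip.nose_length is the distance from the TCP to the fingertips, in mm); z points along the fingers, y is the line along which they close (so a half turn about z gives the same grasp; the last joint's range is limited). The gripper opens to 94 mm and grips with 3 to 60 N. Pads are 16 mm wide; open, the fingers measure 119 mm over their backs; the gripper's body (75 mm by 177 mm) begins 78 mm behind the grasp point.
Start: joints at [-1.388, 0.3, 1.521, -0, 1.321, -0.067], TCP at [135.959, -532.921, 213.446] pointing down, gripper open.
Joint ranges: [-3.03, 3.03], [-0.79, 2.21], [0.23, 2.52], [-1.04, 4.18], [0, 3.07], [-2.55, 2.55]. Speed limits (rad/s): [2.22, 2.22, 2.57, 3.14, 3.14, 3.14].

INTERFACE

Orientations are given as [roll, pitch, yaw] about the fixed x, y, z axes, in that order (R = Rz(yaw) Ry(pitch) Rx(roll)).
In Python, from cell import manip, cams, job gives the robot as it stands.
- The arm moves only by the tool jog_arm, never from a script. Its argument "commands" is a list of rows, each an object of numbers: "dx", "dy", "dz": the shift along the tool's x, y, z each as a share of 40 mm, from -1 to 1; "ax", "ay", "az": the turn, a rotation vector about the tool's x, y, z each as a share of 10 degrees, from -1 to 1; "gripper": the closure, from 0 (fully open) to 1 (shut). A call has 1 to 10 rows; each row shifts and turns the commanded pose from where the row before left it, along the tool's axes as they then stand; what a row does not reach is not made up. A row lasts 1/8 s, in which the tool goes at most 62.5 mm and 10.7 degrees, less where a joint would pass 70% of its speed; a pose out of reach is approached as far as the arm can. A call with a number of a shift or a turn outside -1 to 1 is refused whole. A call with a gripper value outside its range is refused whole. The fingers move at their own pace and stop on an object; "squeeze" is the grip in N (left out, the last holds). Time passes only in rows, so rows that do not move let the fingers close. It gives the time, the measured TCP pose, the force, the opening and the grip force at its end, in the units of the state.
- manip.read_state(): the state, without advancing time (a new reading comes with each control period).
- cams.camera(name): name is "scene" or "top" or "wrist"; returns a dict with "image" (480x640x3 uint8, red, green, blue), "fx", "fy", "cx", "cy" (pixels), "world_to_cam" (4x4, takes a point from world to camera coordinates). Camera axes: x right, y down, z forward; pixel columns grow to the right and rows downward; lengths in mm; the calibration is good to about 2 mm. A picture is of the moment at which its call begins. There is no depth.
- job.sign_off(): hands the job in; it is judged then, once.
The state is a dict: "clock": time; "joints": joint angles; "qd": joint speeds; "effort": joint torques, N m; "eef_pos": TCP position; "eef_rot": TCP orientation; "wrist_force": force on the tool from outside, world axes, zero at the start; "moment": the same for the moment, N m; "finger_gap": finger opening in mm; "finger_force": force on a finger pad.
Only numpy, scipy, OpenCV 4.12 (cv2) and the standard library are available. Lean on these libraries where they do the work, as an engineer would, in place of code of your own. Each camera call takes 0.05 s, during which the arm holds its last target. There are 200 camera calls.

TASK

Lift the wooden lid off the yellow honey pot and set it down gently, knob up, in the middle of the round cork mat, then take the honey dipper out of its stand and dip its whole ridged head inside the honey pot for about a second. Move it to the blue mug, lower it gently almost to the bottom before you let go, and leave it standing there. Keep the honey pot, the mug and the stand upright where they are, and do not disturb anything else on the table.

Things in the scene. Friction and masses are not known exactly. Their poses are not given: they have to be found in the camera images.
- honey_pot: Open round honey-yellow ceramic pot, loose, about 0.4 kg, 90 mm tall, outer diameter 88 mm at the belly and 82 mm at the rim, wall 5 mm (mouth 72 mm wide inside), floor 6 mm thick. Origin: centre of its underside; z up.
- lid: Loose round wooden lid, 43 mm tall in all: a plug 58 mm across and 7 mm deep at the bottom, a pale disc 82 mm across from 7 to 15 mm, and a dark upright cylindrical knob 24 mm across from 15 to 43 mm. At the start it lies on the honey pot, its plug in the mouth with 7 mm of play, so its origin is 83 mm above the pot's. Origin: centre of the underside of the plug; z up through the knob.
- mat: Round flat cork mat, fixed to the table, 110 mm across, 8 mm thick. Origin: centre of its underside; its top is 8 mm above. Empty at the start.
- dipper: Wooden honey dipper, loose, 45 g, 180 mm long, upright in the stand at the start with its head down. Ridged cylindrical head 32 mm across from 0 to 44 mm with a flat foot, round handle 14 mm across from 45 to 165 mm, end ball 20 mm across, centred at 170 mm. Origin: centre of the flat foot (the tip of the head); z runs from the foot up the handle.
- stand: Dipper stand: loose grey-green ceramic cup, about 0.35 kg, 55 mm tall, outer diameter 56 mm (68 mm at the foot), inside 48 mm wide, floor 6 mm thick. Origin: centre of its underside; z up.
- blue_mug: Blue mug, loose, mouth up, about 0.32 kg, 95 mm tall, 82 mm across the rim (inside 74 mm), wall 4 mm, floor about 5 mm thick. Its ear handle sticks out about 30 mm at its own +y. Origin: centre of its underside; z up.
- white_mug: White mug of the same shape as the blue one; leave it alone. Origin: centre of its underside.
- plant: Small terracotta flower pot with a green plant, 72 mm across, about 110 mm tall; leave it alone. Origin: centre of its underside.
- salt_jar: Closed white salt jar with a wooden-coloured cap, 60 mm across, 70 mm tall; leave it alone. Origin: centre of its underside.
- tea_tin: Green tin with a steel top, 72 mm across, 100 mm tall; leave it alone. Origin: centre of its underside.
- oil_bottle: Green glass bottle with a black cap, 60 mm across, 200 mm tall; leave it alone. Origin: centre of its underside.
- bowl: Dark blue bowl, 110 mm across, 55 mm tall; leave it alone. Origin: centre of its underside.
- teaspoon: Teaspoon of steel, lying flat on the table, 150 mm long; leave it alone. Origin: centre of its underside.
Things that resemble listed ones, but are neither listed nor needed, are in the scene too. What is shaped like the lid but orange or turquoise is not meant.

How it is judged:
By the outcome, as a careful person would: the job done as asked, in the order asked, and still so for the second after the job is handed in, with the robot touching nothing.
It also fails if it takes over 64 s, if anything falls off the work surface, if the arm or the gripper's body presses on something with over 40 N, if the wrist force passes 120 N, or if a joint passes its speed limit or range.

## Working session

There is one attempt and no reset: what is moved stays moved. The work goes in short steps, Python scripts to look and compute and a tool call to move; the robot and the scene stay as the last step left them, time stands still between calls to the robot, and variables do not carry over. Pictures are saved under pics/ and viewed, at most 13 in all, crops included, and the job is handed in when it is done.

Besides the shell and the picture viewer there is one more tool, called after "Call:" as name(argument=value, ...), one argument or row to a line, values as JSON. jog_arm: Moves the arm, as the interface text tells. Shift numbers are shares of 40 mm and turn numbers shares of 10 degrees, none past 1 either way. Its arguments: {"type":"object","properties":{"commands":{"type":"array"},"squeeze":{"type":"number"}},"required":["commands"]}

```bash
ls; mkdir -p pics; python3 - <<'E'
from cell import manip,cams,job
import cv2,numpy as np,pickle
print(manip.read_state(), manip.nose_length)
d={}
for n in("scene","top"):
    c=cams.camera(n);d[n]=c
    cv2.imwrite(f"pics/{n}0.png",c["image"][:,:,::-1]);print(n,c["fx"],c["fy"],c["cx"],c["cy"],np.round(np.linalg.inv(c["world_to_cam"]),3).tolist())
pickle.dump(d,open("d0.pkl","wb"))
E
```

```text
pics
{'clock': 0.0, 'joints': array([-1.38761307e+00,  3.00454879e-01,  1.52162541e+00, -1.42696590e-05,
        1.32068625e+00, -6.66357404e-02]), 'qd': array([ 0.00092419, -0.00089464, -0.00044231,  0.00100279, -0.00030188,
       -0.00225272]), 'effort': array([ 3.90468820e-03, -5.31803226e+01, -3.52733839e+01,  7.09769432e-02,
        2.43294309e-02, -9.81603193e-05]), 'eef_pos': array([ 135.90124836, -532.6681352 ,  212.87647108]), 'eef_rot': array([-3.14042046e+00, -6.43738673e-05,  2.49822504e-01]), 'wrist_force': array([ 0.14817216,  0.13894834, -0.39856914]), 'moment': array([ 0.00031513,  0.00887716, -0.02071827]), 'finger_force': 0.0, 'finger_gap': 93.86402880380045} 8.0
scene 435.34266617849846 435.34266617849846 319.2064492907099 246.16004237317148 [[0.204, 0.508, -0.837, 1232.729], [0.979, -0.122, 0.165, -90.918], [-0.018, -0.853, -0.522, 522.364], [0.0, 0.0, 0.0, 1.0]]
top 442.3086913122595 442.3086913122595 319.33830851294863 235.49075809545678 [[0.117, -0.969, 0.217, 356.798], [-0.993, -0.115, 0.02, 32.896], [0.005, -0.218, -0.976, 905.979], [0.0, 0.0, 0.0, 1.0]]
```

View pics/scene0.png

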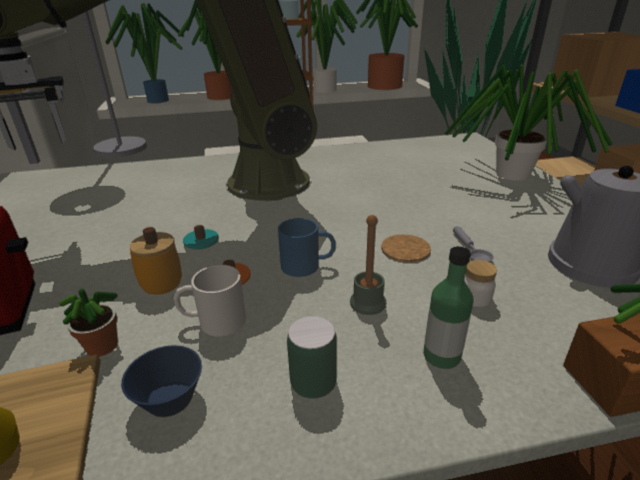

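View pics/top0.png

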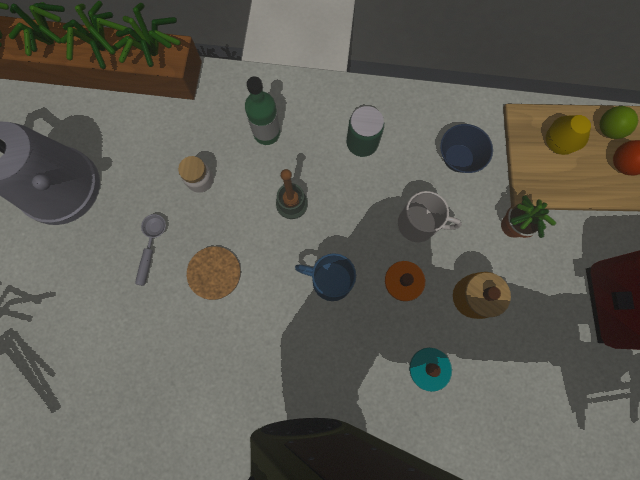

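Top view: the honey pot with its pale lid and dark knob is at (487,293), the mat at (213,272), the dipper in its stand at (290,198) and the blue mug at (333,277). Lid candidates: the pale disc on the yellow pot (487,293), orange at (405,281), turquoise at (431,369). Only the first fits: it is wooden and lies on the pot. In the scene view the pot is at (157,262), the dipper ball at (372,219) and the blue mug at (300,247).

```bash
cat > h.py <<'E'
import numpy as np,cv2
def ray(c,u,v):
    M=np.linalg.inv(c["world_to_cam"]);d=M[:3,:3]@[(u-c["cx"])/c["fx"],(v-c["cy"])/c["fy"],1.]
    return M[:3,3],d/np.linalg.norm(d)
def plane(c,u,v,z):
    o,d=ray(c,u,v);return o+d*(z-o[2])/d[2]
def tri(c1,p1,c2,p2):
    A=np.zeros((3,3));b=np.zeros(3);R=[]
    for c,p in((c1,p1),(c2,p2)):
        o,d=ray(c,*p);P=np.eye(3)-np.outer(d,d);A+=P;b+=P@o;R.append((P,o))
    x=np.linalg.solve(A,b);return x,[round(float(np.linalg.norm(P@(x-o))),1) for P,o in R]
def proj(c,p):
    q=c["world_to_cam"]@np.append(p,1);return c["fx"]*q[0]/q[2]+c["cx"],c["fy"]*q[1]/q[2]+c["cy"]
def blobs(c,roi,f,amin=15):
    x0,y0,x1,y1=roi;im=c["image"][y0:y1,x0:x1];hsv=cv2.cvtColor(im,cv2.COLOR_RGB2HSV).astype(int)
    m=f(hsv[...,0],hsv[...,1],hsv[...,2]).astype(np.uint8)
    n,l,s,ce=cv2.connectedComponentsWithStats(m)
    o=[(int(s[i,4]),np.round(ce[i]+[x0,y0],1).tolist(),(s[i,:4]+[x0,y0,0,0]).tolist(),l==i) for i in range(1,n) if s[i,4]>=amin]
    return sorted(o,key=lambda a:-a[0])
E
python3 - <<'E'
import pickle;from h import *
d=pickle.load(open("d0.pkl","rb"));T,S=d["top"],d["scene"]
def crop(c,x,y,w,h,k):return cv2.resize(c["image"][y:y+h,x:x+w],None,fx=k,fy=k,interpolation=cv2.INTER_CUBIC)
a=crop(T,440,250,100,75,4);b=crop(S,110,215,100,75,4);e=crop(T,250,155,100,75,4);f=crop(S,320,205,133,110,3)[:300,:400]
cv2.imwrite("pics/crop1.png",np.vstack([np.hstack([a,b]),np.hstack([e,f])])[:,:,::-1])
hsv=lambda c,u,v:cv2.cvtColor(c["image"],cv2.COLOR_RGB2HSV)[v,u].tolist()
print("mat",hsv(T,213,272),"knob",hsv(T,492,293),"disc",hsv(T,500,285),"pot",hsv(T,465,297),"mug",hsv(T,333,277),hsv(T,333,292),"stand",hsv(T,292,212),"hndl",hsv(S,371,250),"ball",hsv(S,372,219))
# mat
for b in blobs(T,(170,230,260,315),lambda h,s,v:(s>90)&(h<25))[:2]:
    print("mat",b[:3],plane(T,*b[1],8).round(1))
    x,y,w,hh=b[2];print([plane(T,*p,8).round(0).tolist() for p in((x,y+hh/2),(x+w,y+hh/2),(x+w/2,y),(x+w/2,y+hh))])
for b in blobs(T,(300,240,365,310),lambda h,s,v:(s>100)&(h>95)&(h<120))[:2]:print("mug",b[:3],plane(T,*b[1],95).round(1))
E
```

```text
Traceback (most recent call last):
ValueError: all the input array dimensions except for the concatenation axis must match exactly, but along dimension 1, the array at index 0 has size 800 and the array at index 1 has size 799
```

```bash
python3 - <<'E'
import pickle;from h import *
d=pickle.load(open("d0.pkl","rb"));T,S=d["top"],d["scene"]
def crop(c,x,y,w,h,k):return cv2.resize(c["image"][y:y+h,x:x+w],None,fx=k,fy=k,interpolation=cv2.INTER_CUBIC)
a=crop(T,440,250,100,75,4);b=crop(S,110,215,100,75,4);e=crop(T,250,155,100,75,4);f=crop(S,320,205,134,110,3)[:300,:400]
cv2.imwrite("pics/crop1.png",np.clip(1.6*np.vstack([np.hstack([a,b]),np.hstack([e,f])])[:,:,::-1].astype(float),0,255).astype(np.uint8))
hsv=lambda c,u,v:cv2.cvtColor(c["image"],cv2.COLOR_RGB2HSV)[v,u].tolist()
print("mat",hsv(T,213,272),"knob",hsv(T,492,293),"disc",hsv(T,500,285),"pot",hsv(T,465,297),"mug",hsv(T,333,277),hsv(T,333,292),"stand",hsv(T,292,212),"hndl",hsv(S,371,250),"ball",hsv(S,372,219))
# mat
for b in blobs(T,(170,230,260,315),lambda h,s,v:(s>90)&(h<25))[:2]:
    print("mat",b[:3],plane(T,*b[1],8).round(1))
    x,y,w,hh=b[2];print([plane(T,*p,8).round(0).tolist() for p in((x,y+hh/2),(x+w,y+hh/2),(x+w/2,y),(x+w/2,y+hh))])
for b in blobs(T,(300,240,365,310),lambda h,s,v:(s>100)&(h>95)&(h<120))[:2]:print("mug",b[:3],plane(T,*b[1],95).round(1))
E
```

```text
mat [16, 126, 113] knob [10, 126, 65] disc [18, 118, 117] pot [18, 130, 53] mug [104, 98, 57] [104, 96, 56] stand [60, 25, 52] hndl [12, 119, 73] ball [13, 135, 91]
mat (2222, [213.0, 272.6], [187, 247, 53, 53]) [454.3 258.    8. ]
[[446.0, 310.0, 8.0], [459.0, 203.0, 8.0], [507.0, 266.0, 8.0], [400.0, 248.0, 8.0]]
mug (224, [316.2, 269.4], [300, 254, 47, 40]) [473.1  48.1  95. ]
mug (34, [326.6, 265.6], [323, 262, 8, 8]) [482.4  29.8  95. ]
```

View pics/crop1.png

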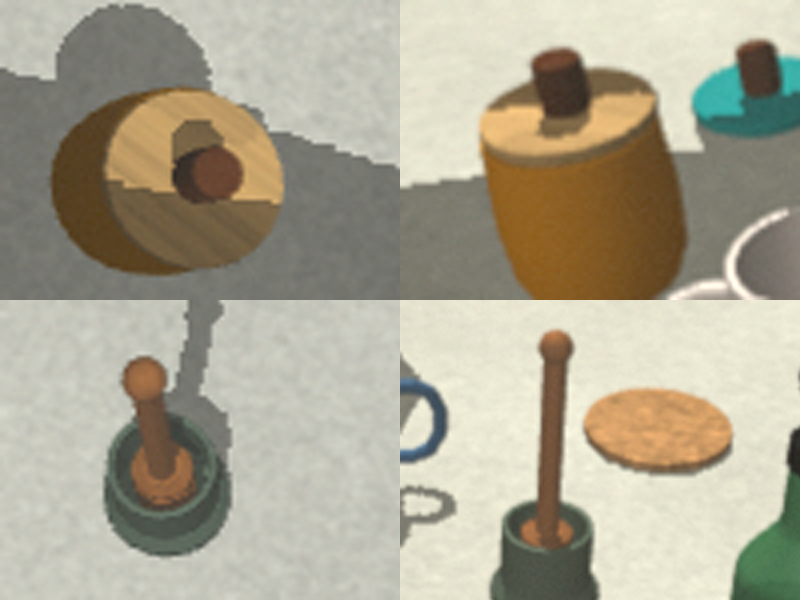

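The crop confirms that the lid with a pale disc and dark knob is on the yellow pot. Knob-top centre is at top (494.5,293.3) and scene (149.3,228.7). The dipper stands with its ball at top (286.2,175) and scene (371.7,220.7), and its head top is near top (290.5,198.3) and scene (369,281.7).

```bash
python3 - <<'E'
import pickle;from h import *
d=pickle.load(open("d0.pkl","rb"));T,S=d["top"],d["scene"]
for n,a,b in(("knob",(494.5,293.25),(149.25,228.7)),("ball",(286.2,175),(371.7,220.7)),("headtop",(290.5,198.25),(369,281.7))):
    x,r=tri(T,a,S,b);print(n,x.round(1),r)
print("knob z126",plane(T,494.5,293.25,126).round(1),plane(S,149.25,228.7,126).round(1))
print("ball z176",plane(T,286.2,175,176).round(1),plane(S,371.7,220.7,176).round(1))
print("stand rim z55",plane(T,290.6,196.3,55).round(1))
# lid disc edge z98
for b in blobs(T,(440,250,540,325),lambda h,s,v:(h<=19)&(h>=16)&(s<125)&(s>60),30)[:3]:print("disc",b[:3])
for b in blobs(T,(290,240,365,310),lambda h,s,v:(s>60)&(h>95)&(h<120))[:1]:
    m=cv2.morphologyEx(b[3].astype(np.uint8),cv2.MORPH_CLOSE,np.ones((5,5)))
    m=cv2.morphologyEx(m,cv2.MORPH_OPEN,cv2.getStructuringElement(cv2.MORPH_ELLIPSE,(21,21)))
    x,y,w,h=cv2.boundingRect(m);print("mug",b[:3],(x+290,y+240,w,h))
    ct=max(cv2.findContours(m,0,1)[0],key=len)[:,0,:]+[290,240]
    P=np.array([plane(T,*p,95)[:2] for p in ct]);c=np.array([P[:,0].max()-41,(P[:,1].max()+P[:,1].min())/2])
    for _ in range(5): # circle r=41 on points away from camera side
        k=(P[:,0]>c[0]);r=cv2.minEnclosingCircle(P[k].astype(np.float32));
        c=np.array([P[:,0].max()-41,c[1]])
    print("ext",P.min(0).round(1),P.max(0).round(1),"centre",c.round(1),"enc far half",r)
    A=np.c_[2*P[k],np.ones(k.sum())];s=np.linalg.lstsq(A,(P[k]**2).sum(1),rcond=None)[0];print("circfit",s[:2].round(1),np.sqrt(s[2]+s[0]**2+s[1]**2).round(1))
E
```

```text
knob [ 463.2 -266.6  128.1] [1.5, 1.5]
ball [619.9 119.1 177.1] [1.1, 1.1]
headtop [617.9 119.6  49.6] [2.0, 2.0]
knob z126 [ 463.5 -269.   126. ] [ 460.2 -265.9  126. ]
ball z176 [620.  118.2 176. ] [617.8 121.  176. ]
stand rim z55 [619.8 117.5  55. ]
disc (1391, [487.1, 294.6], [465, 272, 46, 45])
mug (1704, [330.7, 276.0], [295, 254, 61, 47]) (312, 254, 44, 47)
ext [420.3 -24.9] [506.5  55.9] centre [465.5  15.5] enc far half ((469.2733154296875, 15.612504959106445), 40.45310974121094)
circfit [466.1  15.4] 40.0
```

Call:
jog_arm(
  commands=[
    {"dx": 0.706, "dy": -0.867},
    {"dx": 0.706, "dy": -0.867},
    {"dx": 0.706, "dy": -0.867},
    {"dx": 0.706, "dy": -0.867},
    {"dx": 0.706, "dy": -0.867},
    {"dx": 1, "dy": -0.013},
    {"dx": 1, "dy": -0.013},
    {"dx": 1, "dy": -0.013},
    {"dx": 1, "dy": -0.013},
    {"dx": 1, "dy": -0.013},
  ],
  squeeze=25,
)

```text
schema error: expected keys dx, dy, dz, ax, ay, az, gripper
```

Call:
jog_arm(
  commands=[
    {"dx": 0.706, "dy": -0.867, "dz": 0, "ax": 0, "ay": 0, "az": 0, "gripper": 0.35},
    {"dx": 0.706, "dy": -0.867, "dz": 0, "ax": 0, "ay": 0, "az": 0, "gripper": 0.35},
    {"dx": 0.706, "dy": -0.867, "dz": 0, "ax": 0, "ay": 0, "az": 0, "gripper": 0.35},
    {"dx": 0.706, "dy": -0.867, "dz": 0, "ax": 0, "ay": 0, "az": 0, "gripper": 0.35},
    {"dx": 0.706, "dy": -0.867, "dz": 0, "ax": 0, "ay": 0, "az": 0, "gripper": 0.35},
    {"dx": 1, "dy": -0.013, "dz": 0, "ax": 0, "ay": 0, "az": 0, "gripper": 0.35},
    {"dx": 1, "dy": -0.013, "dz": 0, "ax": 0, "ay": 0, "az": 0, "gripper": 0.35},
    {"dx": 1, "dy": -0.013, "dz": 0, "ax": 0, "ay": 0, "az": 0, "gripper": 0.35},
    {"dx": 1, "dy": -0.013, "dz": 0, "ax": 0, "ay": 0, "az": 0, "gripper": 0.35},
    {"dx": 1, "dy": -0.013, "dz": 0, "ax": 0, "ay": 0, "az": 0, "gripper": 0.35},
  ],
  squeeze=25,
)

```text
clock: 1.35
eef_pos: [424.2, -277.4, 213.2]
eef_rot: [-3.141, 0.0, 0.25]
wrist_force: [-0.6, -0.4, 0.0]
finger_gap: 61.1
finger_force: 0.0
```

Call:
jog_arm(
  commands=[
    {"dx": 0.98, "dy": -0.01, "dz": 0.5, "ax": 0, "ay": 0, "az": 0, "gripper": 0.35},
    {"dx": 0, "dy": 0, "dz": 0.5, "ax": 0, "ay": 0, "az": 0, "gripper": 0.35},
    {"dx": 0, "dy": 0, "dz": 0, "ax": 0, "ay": 0, "az": 0, "gripper": 0.35},
  ],
)

```text
clock: 1.72
eef_pos: [460.4, -267.4, 171.9]
eef_rot: [-3.139, 0.002, 0.25]
wrist_force: [-1.0, 0.7, 0.2]
finger_gap: 61.0
finger_force: 0.0
```

```bash
python3 - <<'E'
from cell import manip,cams;from h import *
w=cams.camera("wrist");s=manip.read_state();print(s["eef_pos"])
o=[cv2.resize(w["image"],(400,300))]
t=cams.camera("top")["image"][230:350,420:580];o.append(cv2.resize(t,(400,300)))
print(proj(w,[462,-267.3,126]),proj(w,s["eef_pos"]))
cv2.imwrite("pics/w1.png",np.hstack(o)[:,:,::-1])
E
```

```text
[ 460.66235875 -267.83738029  173.23927428]
(np.float64(319.1605146281961), np.float64(262.15335824310773)) (np.float64(319.54736974938726), np.float64(296.00374355901243))
```

View pics/w1.png

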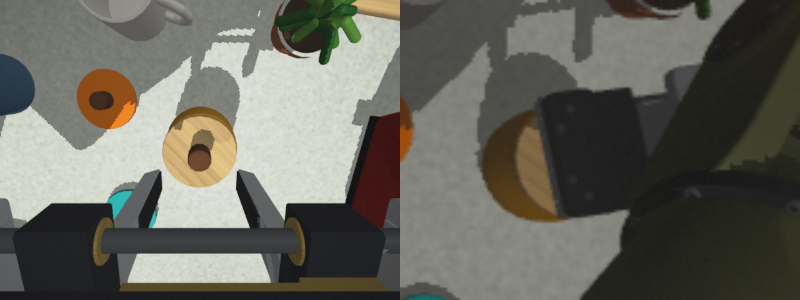

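The wrist view shows the pale lid under the gripper, with the knob top at about (319,257) full scale. The turquoise decoy stays beside the left finger.

```bash
python3 - <<'E'
from cell import manip,cams;from h import *
w=cams.camera("wrist")
hsv=cv2.cvtColor(w["image"],cv2.COLOR_RGB2HSV);print(hsv[256,318],hsv[240,319])
for b in blobs(w,(270,200,370,290),lambda h,s,v:(h<14)&(s>100)&(v>60),60)[:3]:print(b[:3],plane(w,*b[1],126).round(1))
for b in blobs(w,(230,160,410,320),lambda h,s,v:(h>=15)&(h<24)&(s<135)&(s>50)&(v>100),60)[:2]:
  x,y,ww,hh=b[2];print(b[:3],plane(w,x+ww/2,y+hh-65.,98).round(1),[plane(w,*p,98).round(0).tolist() for p in((x,y+hh/2),(x+ww,y+hh/2),(x+ww/2,y),(x+ww/2,y+hh))])
E
```

```text
[ 11 147 111] [ 12 136  86]
(968, [317.2, 255.9], [299, 240, 37, 34]) [ 465.5 -266.2  126. ]
(9267, [317.4, 240.2], [259, 184, 118, 115]) [ 472.1 -265.    98. ] [[457.0, -227.0, 98.0], [477.0, -305.0, 98.0], [505.0, -257.0, 98.0], [426.0, -277.0, 98.0]]
```

Call:
jog_arm(
  commands=[
    {"dx": 0.115, "dy": 0, "dz": 0.4, "ax": 0, "ay": 0, "az": 0, "gripper": 0.35},
    {"dx": 0, "dy": 0, "dz": 0.4, "ax": 0, "ay": 0, "az": 0, "gripper": 0.35},
    {"dx": 0, "dy": 0, "dz": 0.4, "ax": 0, "ay": 0, "az": 0, "gripper": 0.35},
    {"dx": 0, "dy": 0, "dz": 0.36, "ax": 0, "ay": 0, "az": 0, "gripper": 0.35},
    {"dx": 0, "dy": 0, "dz": 0, "ax": 0, "ay": 0, "az": 0, "gripper": 0.35},
  ],
)

```text
clock: 2.5
eef_pos: [464.9, -266.6, 109.7]
eef_rot: [-3.14, 0.001, 0.25]
wrist_force: [0.3, 0.1, -0.8]
finger_gap: 61.6
finger_force: 0.0
```

Call:
jog_arm(
  commands=[
    {"dx": 0, "dy": 0, "dz": 0, "ax": 0, "ay": 0, "az": 0, "gripper": 1},
    {"dx": 0, "dy": 0, "dz": 0, "ax": 0, "ay": 0, "az": 0, "gripper": 1},
    {"dx": 0, "dy": 0, "dz": 0, "ax": 0, "ay": 0, "az": 0, "gripper": 1},
    {"dx": 0, "dy": 0, "dz": 0, "ax": 0, "ay": 0, "az": 0, "gripper": 1},
    {"dx": 0, "dy": 0, "dz": 0, "ax": 0, "ay": 0, "az": 0, "gripper": 1},
    {"dx": 0, "dy": 0, "dz": 0, "ax": 0, "ay": 0, "az": 0, "gripper": 1},
  ],
  squeeze=20,
)

```text
clock: 3.25
eef_pos: [465.5, -266.8, 111.2]
eef_rot: [3.141, -0.0, 0.25]
wrist_force: [-0.4, 0.4, 2.3]
finger_gap: 23.5
finger_force: 20.0
```

Call:
jog_arm(
  commands=[
    {"dx": 0, "dy": 0, "dz": -0.1, "ax": 0, "ay": 0, "az": 0, "gripper": 1},
    {"dx": 0, "dy": 0, "dz": -0.15, "ax": 0, "ay": 0, "az": 0, "gripper": 1},
    {"dx": 0, "dy": 0, "dz": -0.25, "ax": 0, "ay": 0, "az": 0, "gripper": 1},
    {"dx": 0, "dy": 0, "dz": -0.4, "ax": 0, "ay": 0, "az": 0, "gripper": 1},
    {"dx": 0, "dy": 0, "dz": -0.5, "ax": 0, "ay": 0, "az": 0, "gripper": 1},
    {"dx": 0, "dy": 0, "dz": -0.4, "ax": 0, "ay": 0, "az": 0, "gripper": 1},
    {"dx": 0, "dy": 0, "dz": 0, "ax": 0, "ay": 0, "az": 0, "gripper": 1},
  ],
)

```text
clock: 4.12
eef_pos: [465.8, -267.1, 184.5]
eef_rot: [3.14, -0.002, 0.25]
wrist_force: [-0.2, -0.3, -0.9]
finger_gap: 23.7
finger_force: 20.0
```

Call:
jog_arm(
  commands=[
    {"dx": 0.092, "dy": -0.4, "dz": 0, "ax": 0, "ay": 0, "az": 0, "gripper": 1},
    {"dx": 0.162, "dy": -0.7, "dz": 0, "ax": 0, "ay": 0, "az": 0, "gripper": 1},
    {"dx": 0.208, "dy": -0.9, "dz": 0, "ax": 0, "ay": 0, "az": 0, "gripper": 1},
    {"dx": 0.208, "dy": -0.9, "dz": 0, "ax": 0, "ay": 0, "az": 0, "gripper": 1},
    {"dx": 0.208, "dy": -0.9, "dz": 0, "ax": 0, "ay": 0, "az": 0, "gripper": 1},
    {"dx": 0.208, "dy": -0.9, "dz": 0, "ax": 0, "ay": 0, "az": 0, "gripper": 1},
    {"dx": 0.208, "dy": -0.9, "dz": 0, "ax": 0, "ay": 0, "az": 0, "gripper": 1},
    {"dx": 0.208, "dy": -0.9, "dz": 0, "ax": 0, "ay": 0, "az": 0, "gripper": 1},
    {"dx": 0.208, "dy": -0.9, "dz": 0, "ax": 0, "ay": 0, "az": 0, "gripper": 1},
    {"dx": 0.208, "dy": -0.9, "dz": 0, "ax": 0, "ay": 0, "az": 0, "gripper": 1},
  ],
)

```text
clock: 5.38
eef_pos: [456.6, 75.7, 182.4]
eef_rot: [-3.141, 0.001, 0.25]
wrist_force: [0.6, -0.9, -0.8]
finger_gap: 23.4
finger_force: 20.0
```

Call:
jog_arm(
  commands=[
    {"dx": 0.208, "dy": -0.9, "dz": 0, "ax": 0, "ay": 0, "az": 0, "gripper": 1},
    {"dx": 0.208, "dy": -0.9, "dz": 0, "ax": 0, "ay": 0, "az": 0, "gripper": 1},
    {"dx": 0.208, "dy": -0.9, "dz": 0, "ax": 0, "ay": 0, "az": 0, "gripper": 1},
    {"dx": 0.185, "dy": -0.8, "dz": 0, "ax": 0, "ay": 0, "az": 0, "gripper": 1},
    {"dx": 0.138, "dy": -0.6, "dz": 0, "ax": 0, "ay": 0, "az": 0, "gripper": 1},
    {"dx": 0.085, "dy": -0.37, "dz": 0, "ax": 0, "ay": 0, "az": 0, "gripper": 1},
    {"dx": 0, "dy": 0, "dz": 0, "ax": 0, "ay": 0, "az": 0, "gripper": 1},
    {"dx": 0, "dy": 0, "dz": 0, "ax": 0, "ay": 0, "az": 0, "gripper": 1},
  ],
)

```text
clock: 6.38
eef_pos: [453.3, 256.7, 182.9]
eef_rot: [3.141, 0.0, 0.249]
wrist_force: [0.4, -0.2, -0.8]
finger_gap: 23.3
finger_force: 20.0
```

```bash
python3 - <<'E'
from cell import manip,cams;from h import *
import pickle
w=cams.camera("wrist");s=cams.camera("scene");t=cams.camera("top");print(manip.read_state()["eef_pos"])
pickle.dump([w,s,t],open("d1.pkl","wb"))
o=[cv2.resize(w["image"],(400,300)),cv2.resize(s["image"][60:300,260:580],(400,300))]
o2=[cv2.resize(s["image"][210:330,90:250],(400,300)),cv2.resize(t["image"][230:350,420:580],(400,300))]
cv2.imwrite("pics/w2.png",np.vstack([np.hstack(o),np.hstack(o2)])[:,:,::-1])
E
```

```text
[453.57552575 256.65712555 183.0942644 ]
```

View pics/w2.png

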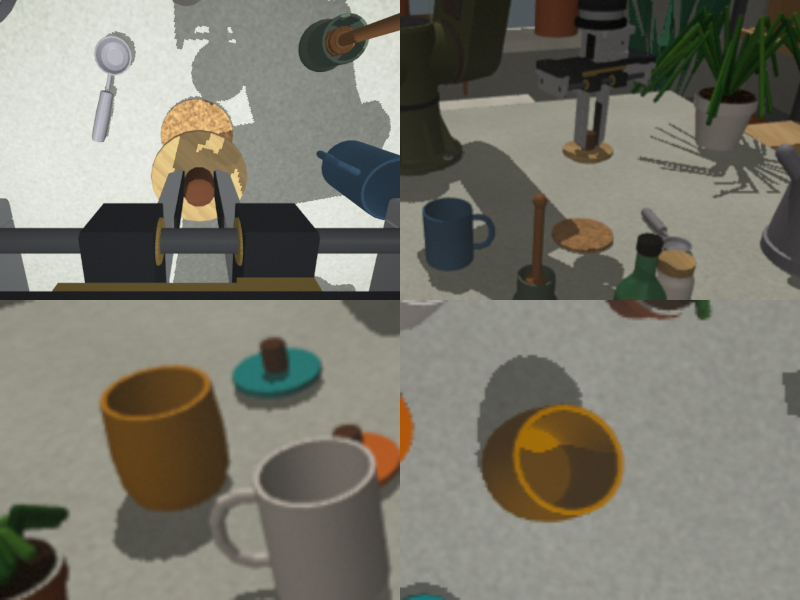

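The lid hangs level in the gripper. The pot is open and upright, with its rim centre at about top (487.2,294.8). The mat lies below the lid, near the wrist view's centre line.

Call:
jog_arm(
  commands=[
    {"dx": 0, "dy": 0, "dz": 0.3, "ax": 0, "ay": 0, "az": 0, "gripper": 1},
    {"dx": 0, "dy": 0, "dz": 0.6, "ax": 0, "ay": 0, "az": 0, "gripper": 1},
    {"dx": 0, "dy": 0, "dz": 0.7, "ax": 0, "ay": 0, "az": 0, "gripper": 1},
    {"dx": 0, "dy": 0, "dz": 0.7, "ax": 0, "ay": 0, "az": 0, "gripper": 1},
    {"dx": 0, "dy": 0, "dz": 0.6, "ax": 0, "ay": 0, "az": 0, "gripper": 1},
    {"dx": 0, "dy": 0, "dz": 0.4, "ax": 0, "ay": 0, "az": 0, "gripper": 1},
    {"dx": 0, "dy": 0, "dz": 0.2, "ax": 0, "ay": 0, "az": 0, "gripper": 1},
    {"dx": 0, "dy": 0, "dz": 0.1, "ax": 0, "ay": 0, "az": 0, "gripper": 1},
    {"dx": 0, "dy": 0, "dz": 0, "ax": 0, "ay": 0, "az": 0, "gripper": 1},
  ],
)

```text
clock: 7.65
eef_pos: [453.6, 257.4, 39.3]
eef_rot: [-3.141, -0.0, 0.25]
wrist_force: [0.6, -0.1, -0.9]
finger_gap: 23.7
finger_force: 20.0
```

```bash
python3 - <<'E'
import pickle;from h import *
w,s,t=pickle.load(open("d1.pkl","rb"))
print(plane(t,487.2,294.8,90).round(1), proj(s,[465.5,-266.5,90]))
for b in blobs(t,(440,250,540,325),lambda h,s,v:(h>12)&(h<24)&(s>120)&(v>75),20)[:2]:
  x,y,ww,hh=b[2];print(b[:3],plane(t,x+ww/2,y+hh/2,90).round(1))
E
```

```text
[ 464.1 -269.7   90. ] (np.float64(152.75506585675402), np.float64(246.37486595981335))
(1490, [480.0, 294.8], [455, 272, 54, 47]) [ 461.6 -260.2   90. ]
```

Call:
jog_arm(
  commands=[
    {"dx": 0, "dy": 0, "dz": 0.03, "ax": 0, "ay": 0, "az": 0, "gripper": 1},
    {"dx": 0, "dy": 0, "dz": 0.02, "ax": 0, "ay": 0, "az": 0, "gripper": 1},
    {"dx": 0, "dy": 0, "dz": 0.02, "ax": 0, "ay": 0, "az": 0, "gripper": 1},
    {"dx": 0, "dy": 0, "dz": 0, "ax": 0, "ay": 0, "az": 0, "gripper": 1},
  ],
)

```text
clock: 8.15
eef_pos: [453.5, 257.3, 36.2]
eef_rot: [-3.142, 0.0, 0.25]
wrist_force: [-0.3, -0.0, -1.0]
finger_gap: 23.3
finger_force: 20.0
```

Call:
jog_arm(
  commands=[
    {"dx": 0, "dy": 0, "dz": 0.015, "ax": 0, "ay": 0, "az": 0, "gripper": 1},
    {"dx": 0, "dy": 0, "dz": 0.015, "ax": 0, "ay": 0, "az": 0, "gripper": 1},
    {"dx": 0, "dy": 0, "dz": 0, "ax": 0, "ay": 0, "az": 0, "gripper": 1},
  ],
)

```text
clock: 8.52
eef_pos: [453.6, 257.3, 36.0]
eef_rot: [-3.142, -0.0, 0.25]
wrist_force: [-5.0, -3.3, 13.4]
finger_gap: 23.4
finger_force: 20.0
```

Call:
jog_arm(
  commands=[
    {"dx": 0, "dy": 0, "dz": -0.012, "ax": 0, "ay": 0, "az": 0, "gripper": 1},
    {"dx": 0, "dy": 0, "dz": 0, "ax": 0, "ay": 0, "az": 0, "gripper": 0.5},
    {"dx": 0, "dy": 0, "dz": 0, "ax": 0, "ay": 0, "az": 0, "gripper": 0.5},
    {"dx": 0, "dy": 0, "dz": 0, "ax": 0, "ay": 0, "az": 0, "gripper": 0.5},
    {"dx": 0, "dy": 0, "dz": -0.3, "ax": 0, "ay": 0, "az": 0, "gripper": 0.5},
    {"dx": 0, "dy": 0, "dz": -0.6, "ax": 0, "ay": 0, "az": 0, "gripper": 0.5},
    {"dx": 0, "dy": 0, "dz": -0.8, "ax": 0, "ay": 0, "az": 0, "gripper": 0.5},
    {"dx": 0, "dy": 0, "dz": -0.9, "ax": 0, "ay": 0, "az": 0, "gripper": 0.5},
    {"dx": 0, "dy": 0, "dz": -1, "ax": 0, "ay": 0, "az": 0, "gripper": 0.5},
    {"dx": 0, "dy": 0, "dz": -1, "ax": 0, "ay": 0, "az": 0, "gripper": 0.5},
  ],
)

```text
clock: 9.78
eef_pos: [453.3, 257.2, 221.8]
eef_rot: [-3.141, -0.001, 0.25]
wrist_force: [-0.1, 0.8, -0.1]
finger_gap: 47.1
finger_force: 0.0
```

Call:
jog_arm(
  commands=[
    {"dx": 0.632, "dy": 0.873, "dz": -0.1, "ax": 0, "ay": 0, "az": 0, "gripper": 0.5},
    {"dx": 0.632, "dy": 0.873, "dz": 0, "ax": 0, "ay": 0, "az": 0, "gripper": 0.5},
    {"dx": 0.632, "dy": 0.873, "dz": 0, "ax": 0, "ay": 0, "az": 0, "gripper": 0.5},
    {"dx": 0.632, "dy": 0.873, "dz": 0, "ax": 0, "ay": 0, "az": 0, "gripper": 0.5},
    {"dx": 0.632, "dy": 0.873, "dz": 0, "ax": 0, "ay": 0, "az": 0, "gripper": 0.5},
    {"dx": 0, "dy": 0, "dz": 0, "ax": 0, "ay": 0, "az": 0, "gripper": 0.5},
    {"dx": 0, "dy": 0, "dz": 0, "ax": 0, "ay": 0, "az": 0, "gripper": 0.5},
  ],
)

```text
clock: 10.65
eef_pos: [618.7, 119.6, 223.9]
eef_rot: [-3.141, -0.0, 0.25]
wrist_force: [0.3, -0.2, 0.6]
finger_gap: 47.1
finger_force: 0.0
```

```bash
python3 - <<'E'
from cell import manip,cams;from h import *
import pickle
w=cams.camera("wrist");t=cams.camera("top");print(manip.read_state()["eef_pos"])
for z in (176,110,50):print(proj(w,[619,119.3,z]))
for b in blobs(w,(200,100,440,340),lambda h,s,v:(h<16)&(s>100),60)[:4]:print(b[:3])
# lid on mat in top view
for b in blobs(t,(170,230,260,315),lambda h,s,v:(s>60)&(h<25))[:2]:print("mat",b[:3])
for b in blobs(t,(190,250,240,295),lambda h,s,v:(s>90)&(h<14)&(v<100))[:3]:print("knob",b[:3],plane(t,*b[1],51).round(1))
o=[cv2.resize(w["image"],(400,300)),cv2.resize(t["image"][220:325,145:285],(400,300))]
cv2.imwrite("pics/w3.png",np.hstack(o)[:,:,::-1])
E
```

```text
[618.53854221 120.1277542  224.06397711]
(np.float64(319.11551273836363), np.float64(263.3573968370841))
(np.float64(318.92667010483467), np.float64(236.3423660143689))
(np.float64(318.814458258567), np.float64(220.28981247312473))
(1975, [317.0, 235.3], [301, 196, 33, 80])
```

View pics/w3.png

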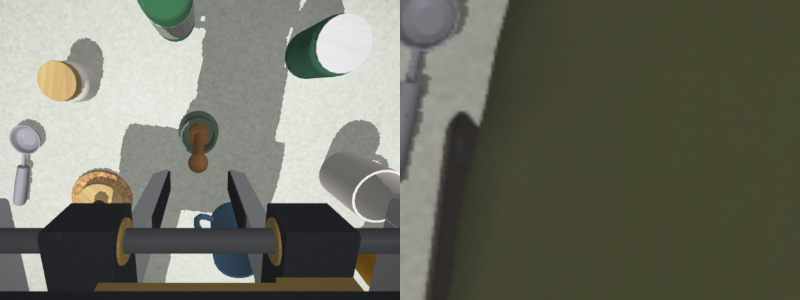

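The wrist view shows the dipper upright in its stand with the ball at about (317,258), within 3 mm of the prediction. The fingers straddle it, and the lid sits on the mat at the lower left.

Call:
jog_arm(
  commands=[
    {"dx": 0.04, "dy": 0, "dz": 0.5, "ax": 0, "ay": 0, "az": 0, "gripper": 0.5},
    {"dx": 0, "dy": 0, "dz": 0.7, "ax": 0, "ay": 0, "az": 0, "gripper": 0.5},
    {"dx": 0, "dy": 0, "dz": 0.7, "ax": 0, "ay": 0, "az": 0, "gripper": 0.5},
    {"dx": 0, "dy": 0, "dz": 0.5, "ax": 0, "ay": 0, "az": 0, "gripper": 0.5},
    {"dx": 0, "dy": 0, "dz": 0.3, "ax": 0, "ay": 0, "az": 0, "gripper": 0.5},
    {"dx": 0, "dy": 0, "dz": 0, "ax": 0, "ay": 0, "az": 0, "gripper": 0.5},
    {"dx": 0, "dy": 0, "dz": 0, "ax": 0, "ay": 0, "az": 0, "gripper": 0.7},
    {"dx": 0, "dy": 0, "dz": 0, "ax": 0, "ay": 0, "az": 0, "gripper": 0.8},
  ],
  squeeze=12,
)

```text
clock: 11.75
eef_pos: [621.0, 119.9, 116.4]
eef_rot: [3.141, -0.001, 0.25]
wrist_force: [-1.0, 0.3, -0.1]
finger_gap: 30.5
finger_force: 0.0
```

Call:
jog_arm(
  commands=[
    {"dx": 0, "dy": 0, "dz": 0, "ax": 0, "ay": 0, "az": 0, "gripper": 0.9},
    {"dx": 0, "dy": 0, "dz": 0, "ax": 0, "ay": 0, "az": 0, "gripper": 1},
    {"dx": 0, "dy": 0, "dz": 0, "ax": 0, "ay": 0, "az": 0, "gripper": 1},
    {"dx": 0, "dy": 0, "dz": 0, "ax": 0, "ay": 0, "az": 0, "gripper": 1},
  ],
  squeeze=12,
)

```text
clock: 12.25
eef_pos: [620.8, 119.8, 115.9]
eef_rot: [3.142, -0.001, 0.25]
wrist_force: [0.6, -0.6, 4.7]
finger_gap: 18.6
finger_force: 12.0
```

Call:
jog_arm(
  commands=[
    {"dx": 0, "dy": 0, "dz": 0, "ax": 0, "ay": 0, "az": 0, "gripper": 1},
    {"dx": 0, "dy": 0, "dz": 0, "ax": 0, "ay": 0, "az": 0, "gripper": 1},
  ],
  squeeze=12,
)

```text
clock: 12.5
eef_pos: [620.8, 119.8, 115.9]
eef_rot: [3.142, -0.001, 0.25]
wrist_force: [-0.2, 0.5, 5.9]
finger_gap: 18.7
finger_force: 12.0
```

```bash
python3 - <<'E'
from cell import manip,cams;from h import *
w=cams.camera("wrist");t=cams.camera("top");s=cams.camera("scene")
o=[cv2.resize(w["image"][120:360,160:480],(400,300)),cv2.resize(s["image"][150:330,290:450],(400,450))]
o[0]=np.vstack([o[0],np.zeros((150,400,3),np.uint8)])
o[0][300:450,:]=cv2.resize(t["image"][150:240,200:440],(400,150))
cv2.imwrite("pics/w4.png",np.hstack(o)[:,:,::-1])
E
```

```text
(no output)
```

View pics/w4.png

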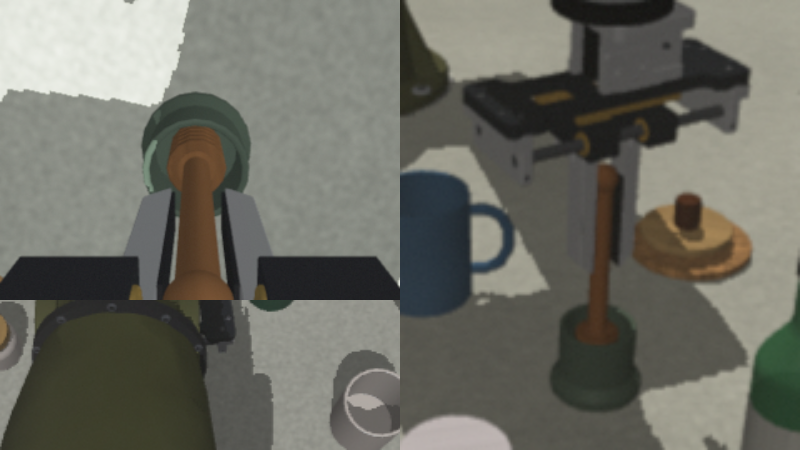

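The lid lies flat on the mat with its knob up. The 18.6 mm gap is the fingers pinching the ball higher up: the wrist view shows clear space on both sides of the handle. I'll open, tilt the hand 40° about the closing axis so the ball clears the fingers, and grip the handle.

Call:
jog_arm(
  commands=[
    {"dx": 0, "dy": 0, "dz": 0, "ax": 0, "ay": 0, "az": 0, "gripper": 0.5},
    {"dx": 0, "dy": 0, "dz": 0, "ax": 0, "ay": 0, "az": 0, "gripper": 0.5},
    {"dx": 0, "dy": 0, "dz": 0, "ax": 0, "ay": 0, "az": 0, "gripper": 0.5},
    {"dx": 0, "dy": 0, "dz": 0, "ax": 0, "ay": 0.5, "az": 0, "gripper": 0.5},
    {"dx": 0, "dy": 0, "dz": 0, "ax": 0, "ay": 1, "az": 0, "gripper": 0.5},
    {"dx": 0, "dy": 0, "dz": 0, "ax": 0, "ay": 1, "az": 0, "gripper": 0.5},
    {"dx": 0, "dy": 0, "dz": 0, "ax": 0, "ay": 1, "az": 0, "gripper": 0.5},
    {"dx": 0, "dy": 0, "dz": 0, "ax": 0, "ay": 0.5, "az": 0, "gripper": 0.5},
    {"dx": 0.136, "dy": 0, "dz": 0.114, "ax": 0, "ay": 0, "az": 0, "gripper": 0.5},
    {"dx": 0, "dy": 0, "dz": 0, "ax": 0, "ay": 0, "az": 0, "gripper": 0.5},
  ],
)

```text
clock: 13.9
eef_pos: [628.6, 121.8, 116.2]
eef_rot: [-3.141, -0.698, 0.25]
wrist_force: [-0.1, 0.6, 0.7]
finger_gap: 46.9
finger_force: 0.0
```

```bash
python3 - <<'E'
from cell import manip,cams;from h import *
s=cams.camera("scene");t=cams.camera("top");q=manip.read_state();print(q["eef_pos"],q["joints"].round(2))
for b in blobs(s,(340,200,400,300),lambda h,s,v:(h<16)&(s>100),30)[:3]:
  print(b[:3]);ys,xs=np.nonzero(b[3]);
  for y in sorted(set(ys))[::8]:print(y+200,(xs[ys==y].mean()+340).round(1),(ys==y).sum())
for z in (176,140,110,80):print(z,np.round(proj(s,[620,119.5,z]),1))
E
```

```text
[628.19564403 121.75306734 115.89262346] [0.09 0.34 1.89 0.43 0.25 1.04]
(602, [369.9, 253.1], [361, 215, 16, 73])
215 371.5 4
223 371.5 10
231 371.5 8
239 370.5 8
247 370.0 7
255 370.0 7
263 369.0 7
271 369.0 7
279 368.0 13
287 369.2 6
(68, [394.1, 254.7], [387, 250, 13, 11])
250 391.0 1
258 395.6 7
176 [371.3 221.4]
140 [370.3 239.9]
110 [369.6 254.7]
80 [368.9 268.8]
```

Call:
jog_arm(
  commands=[
    {"dx": -0.136, "dy": 0, "dz": -0.114, "ax": 0, "ay": 0, "az": 0, "gripper": 0.5},
    {"dx": 0, "dy": 0, "dz": 0, "ax": 0, "ay": -1, "az": 0, "gripper": 0.5},
    {"dx": 0, "dy": 0, "dz": 0, "ax": 0, "ay": -1, "az": 0, "gripper": 0.5},
    {"dx": 0, "dy": 0, "dz": 0, "ax": 0, "ay": -1, "az": 0, "gripper": 0.5},
    {"dx": 0, "dy": 0, "dz": 0, "ax": 0, "ay": -1, "az": 0, "gripper": 0.5},
    {"dx": 0, "dy": 0, "dz": 0, "ax": 0, "ay": 0, "az": -1, "gripper": 0.5},
    {"dx": 0, "dy": 0, "dz": 0, "ax": 0, "ay": 0, "az": -1, "gripper": 0.5},
    {"dx": 0, "dy": 0, "dz": 0, "ax": 0, "ay": 0, "az": -1, "gripper": 0.5},
    {"dx": 0, "dy": 0, "dz": 0, "ax": 0, "ay": 0, "az": -1, "gripper": 0.5},
    {"dx": 0, "dy": 0, "dz": 0, "ax": 0, "ay": 0, "az": -1, "gripper": 0.5},
  ],
)

```text
clock: 15.25
eef_pos: [620.4, 120.3, 115.4]
eef_rot: [3.138, -0.005, 1.13]
wrist_force: [-0.3, -0.2, -0.8]
finger_gap: 47.0
finger_force: 0.0
```

Call:
jog_arm(
  commands=[
    {"dx": 0, "dy": 0, "dz": 0, "ax": 0, "ay": 0, "az": -1, "gripper": 0.5},
    {"dx": 0, "dy": 0, "dz": 0, "ax": 0, "ay": 0, "az": -1, "gripper": 0.5},
    {"dx": 0, "dy": 0, "dz": 0, "ax": 0, "ay": 0, "az": -1, "gripper": 0.5},
    {"dx": 0, "dy": 0, "dz": 0, "ax": 0, "ay": 0, "az": -1, "gripper": 0.5},
    {"dx": 0, "dy": 0, "dz": 0, "ax": 0, "ay": 0, "az": -1, "gripper": 0.5},
    {"dx": 0, "dy": 0, "dz": 0, "ax": 0, "ay": 0, "az": -1, "gripper": 0.5},
    {"dx": 0, "dy": 0, "dz": 0, "ax": 0, "ay": 0, "az": -1, "gripper": 0.5},
    {"dx": 0, "dy": 0, "dz": 0, "ax": 0, "ay": 0, "az": 0, "gripper": 0.5},
    {"dx": 0, "dy": 0, "dz": 0, "ax": 0, "ay": 0, "az": 0, "gripper": 0.5},
  ],
)

```text
clock: 16.38
eef_pos: [620.5, 120.4, 115.4]
eef_rot: [3.135, 0.002, 2.342]
wrist_force: [0.4, -0.1, 0.5]
finger_gap: 47.0
finger_force: 0.0
```

Call:
jog_arm(
  commands=[
    {"dx": 0, "dy": -0.03, "dz": 0, "ax": 0, "ay": 0.6, "az": 0, "gripper": 0.5},
    {"dx": 0, "dy": 0, "dz": 0, "ax": 0, "ay": 0.9, "az": 0, "gripper": 0.5},
    {"dx": 0, "dy": 0, "dz": 0, "ax": 0, "ay": 0.9, "az": 0, "gripper": 0.5},
    {"dx": 0, "dy": 0, "dz": 0, "ax": 0, "ay": 0.6, "az": 0, "gripper": 0.5},
    {"dx": 0.057, "dy": 0, "dz": 0.177, "ax": 0, "ay": 0, "az": 0, "gripper": 0.5},
    {"dx": 0, "dy": 0, "dz": 0, "ax": 0, "ay": 0, "az": 0, "gripper": 0.5},
    {"dx": 0, "dy": 0, "dz": 0, "ax": 0, "ay": 0, "az": 0, "gripper": 0.5},
  ],
)

```text
clock: 17.25
eef_pos: [615.9, 124.3, 111.1]
eef_rot: [3.133, -0.52, 2.351]
wrist_force: [0.3, 0.3, 0.6]
finger_gap: 46.8
finger_force: 0.0
```

```bash
python3 - <<'E'
from cell import manip,cams;from h import *
from scipy.spatial.transform import Rotation as R
q=manip.read_state();print(q["eef_pos"],q["joints"].round(2))
M=R.from_euler("xyz",q["eef_rot"]).as_matrix();print(M.round(3),"grasp",(q["eef_pos"]-11*M[:,2]).round(1))
s=cams.camera("scene")
for b in blobs(s,(340,200,400,300),lambda h,s,v:(h<16)&(s>100),30)[:1]:
  ys,xs=np.nonzero(b[3])
  for y in sorted(set(ys))[::12]:print(y+200,(xs[ys==y].mean()+340).round(1),(ys==y).sum())
E
```

```text
[615.85768167 124.25932382 111.09454394] [-0.01  0.77  1.13  0.36  1.61 -0.84]
[[-0.611  0.714 -0.343]
 [ 0.617  0.7    0.359]
 [ 0.497  0.008 -0.868]] grasp [619.6 120.3 120.6]
244 368.5 4
256 370.0 7
268 369.0 7
280 368.0 15
```

Grasp point is (619.6,120.3,120.6), on the handle. Closing now.

Call:
jog_arm(
  commands=[
    {"dx": 0, "dy": 0, "dz": 0, "ax": 0, "ay": 0, "az": 0, "gripper": 0.65},
    {"dx": 0, "dy": 0, "dz": 0, "ax": 0, "ay": 0, "az": 0, "gripper": 0.75},
    {"dx": 0, "dy": 0, "dz": 0, "ax": 0, "ay": 0, "az": 0, "gripper": 0.8},
    {"dx": 0, "dy": 0, "dz": 0, "ax": 0, "ay": 0, "az": 0, "gripper": 0.85},
    {"dx": 0, "dy": 0, "dz": 0, "ax": 0, "ay": 0, "az": 0, "gripper": 1},
    {"dx": 0, "dy": 0, "dz": 0, "ax": 0, "ay": 0, "az": 0, "gripper": 1},
    {"dx": 0, "dy": 0, "dz": 0, "ax": 0, "ay": 0, "az": 0, "gripper": 1},
  ],
  squeeze=20,
)

```text
clock: 18.18
eef_pos: [616.0, 123.6, 110.3]
eef_rot: [3.133, -0.522, 2.35]
wrist_force: [0.3, -0.2, -0.1]
finger_gap: 13.5
finger_force: 20.0
```

Call:
jog_arm(
  commands=[
    {"dx": 0.1, "dy": 0, "dz": -0.174, "ax": 0, "ay": 0, "az": 0, "gripper": 1},
    {"dx": 0.25, "dy": 0, "dz": -0.434, "ax": 0, "ay": 0, "az": 0, "gripper": 1},
    {"dx": 0.4, "dy": 0, "dz": -0.694, "ax": 0, "ay": 0, "az": 0, "gripper": 1},
    {"dx": 0.4, "dy": 0, "dz": -0.694, "ax": 0, "ay": 0, "az": 0, "gripper": 1},
    {"dx": 0.35, "dy": 0, "dz": -0.608, "ax": 0, "ay": 0, "az": 0, "gripper": 1},
    {"dx": 0, "dy": 0, "dz": 0, "ax": 0, "ay": 0, "az": 0, "gripper": 1},
    {"dx": 0, "dy": 0, "dz": 0, "ax": 0, "ay": 0, "az": 0, "gripper": 1},
  ],
)

```text
clock: 19.05
eef_pos: [615.1, 123.0, 230.0]
eef_rot: [3.134, -0.522, 2.35]
wrist_force: [-0.7, 0.3, -0.5]
finger_gap: 13.8
finger_force: 20.0
```

```bash
python3 - <<'E'
from cell import manip,cams;from h import *
from scipy.spatial.transform import Rotation as R
q=manip.read_state();print(q["eef_pos"],q["joints"].round(2))
M=R.from_euler("xyz",q["eef_rot"]).as_matrix();g=q["eef_pos"]-11*M[:,2];print("grasp",g.round(1))
s=cams.camera("scene");t=cams.camera("top");foot=g-[0,0,114.6]
print(np.round(proj(s,foot),1),np.round(proj(s,foot+[0,0,22]),1),np.round(proj(s,foot+[0,0,170]),1))
print("tool y delta to pot:",(M.T@(np.array([465,-268.5,0])-[g[0],g[1],0])).round(1))
cv2.imwrite("pics/w5.png",np.hstack([cv2.resize(s["image"][110:350,230:470],(400,400)),cv2.resize(t["image"][100:340,200:440],(400,400))])[:,:,::-1])
E
```

```text
[615.06362047 123.02176939 230.01324662] [-0.01  0.68  1.01  0.38  1.82 -0.76]
grasp [618.9 119.1 239.5]
[369.5 247.1] [370.1 236.1] [374.2 152.6]
tool y delta to pot: [-145.4 -381.1  -86.5]
```

View pics/w5.png

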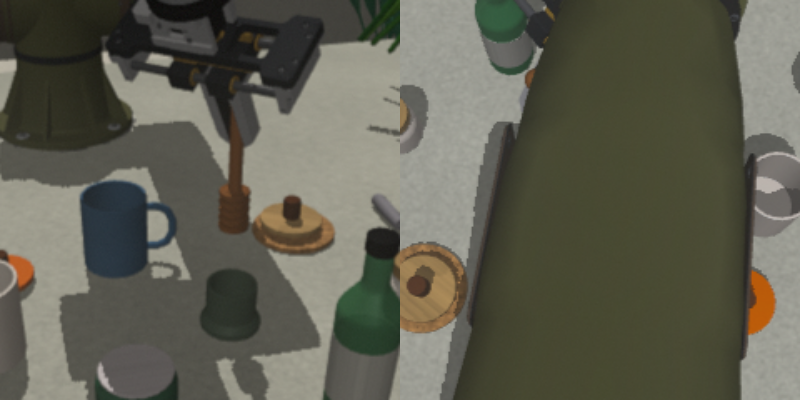

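The dipper is held vertically with its head bottom at scene (370,248), which matches the prediction. The stand is upright and the lid is centred on the mat. Moving over the pot.

Call:
jog_arm(
  commands=[
    {"dx": -0.14, "dy": -0.367, "dz": -0.083, "ax": 0, "ay": 0, "az": 0, "gripper": 1},
    {"dx": -0.245, "dy": -0.643, "dz": -0.146, "ax": 0, "ay": 0, "az": 0, "gripper": 1},
    {"dx": -0.35, "dy": -0.918, "dz": -0.208, "ax": 0, "ay": 0, "az": 0, "gripper": 1},
    {"dx": -0.35, "dy": -0.918, "dz": -0.208, "ax": 0, "ay": 0, "az": 0, "gripper": 1},
    {"dx": -0.35, "dy": -0.918, "dz": -0.208, "ax": 0, "ay": 0, "az": 0, "gripper": 1},
    {"dx": -0.35, "dy": -0.918, "dz": -0.208, "ax": 0, "ay": 0, "az": 0, "gripper": 1},
    {"dx": -0.35, "dy": -0.918, "dz": -0.208, "ax": 0, "ay": 0, "az": 0, "gripper": 1},
    {"dx": -0.35, "dy": -0.918, "dz": -0.208, "ax": 0, "ay": 0, "az": 0, "gripper": 1},
    {"dx": -0.35, "dy": -0.918, "dz": -0.208, "ax": 0, "ay": 0, "az": 0, "gripper": 1},
    {"dx": -0.35, "dy": -0.918, "dz": -0.208, "ax": 0, "ay": 0, "az": 0, "gripper": 1},
  ],
)

```text
clock: 20.4
eef_pos: [478.9, -218.4, 230.1]
eef_rot: [3.133, -0.522, 2.35]
wrist_force: [-0.4, 0.6, 0.1]
finger_gap: 13.5
finger_force: 20.0
```

Call:
jog_arm(
  commands=[
    {"dx": -0.28, "dy": -0.734, "dz": -0.166, "ax": 0, "ay": 0, "az": 0, "gripper": 1},
    {"dx": -0.168, "dy": -0.441, "dz": -0.1, "ax": 0, "ay": 0, "az": 0, "gripper": 1},
    {"dx": 0, "dy": 0, "dz": 0, "ax": 0, "ay": 0, "az": 0, "gripper": 1},
    {"dx": 0, "dy": 0, "dz": 0, "ax": 0, "ay": 0, "az": 0, "gripper": 1},
  ],
)

```text
clock: 20.9
eef_pos: [461.6, -263.7, 230.3]
eef_rot: [3.133, -0.522, 2.351]
wrist_force: [0.3, -0.3, -0.8]
finger_gap: 13.4
finger_force: 20.0
```

```bash
python3 - <<'E'
from cell import manip,cams;from h import *
from scipy.spatial.transform import Rotation as R
q=manip.read_state();print(q["eef_pos"],q["joints"].round(2))
M=R.from_euler("xyz",q["eef_rot"]).as_matrix();g=q["eef_pos"]-11*M[:,2];print("grasp",g.round(1))
s=cams.camera("scene");foot=g-[0,0,114.6]
print("foot",np.round(proj(s,foot),1),"pot rim",np.round(proj(s,[465,-268.5,90]),1))
cv2.imwrite("pics/w6.png",cv2.resize(s["image"][130:330,60:260],(500,500))[:,:,::-1])
E
```

```text
[ 461.64277471 -263.70011978  230.2812047 ] [-0.63  0.56  1.2   0.09  1.9  -1.4 ]
grasp [ 465.4 -267.7  239.8]
foot [148.  230.5] pot rim [151.7 246.4]
```

View pics/w6.png

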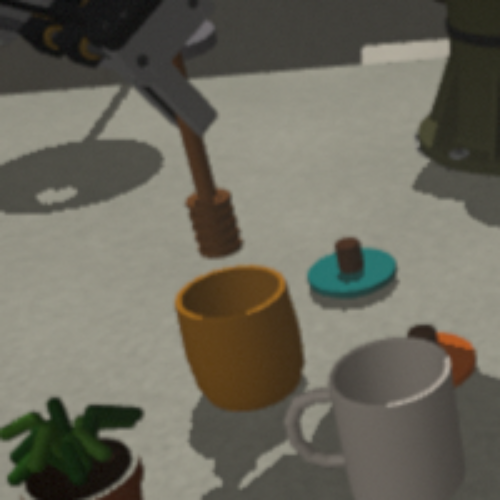

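The dipper head hangs over the open pot, with its foot at scene (148,230) against the rim centre at (153,247), as predicted. Lowering it in.

Call:
jog_arm(
  commands=[
    {"dx": -0.149, "dy": 0, "dz": 0.26, "ax": 0, "ay": 0, "az": 0, "gripper": 1},
    {"dx": -0.249, "dy": 0, "dz": 0.434, "ax": 0, "ay": 0, "az": 0, "gripper": 1},
    {"dx": -0.298, "dy": 0, "dz": 0.521, "ax": 0, "ay": 0, "az": 0, "gripper": 1},
    {"dx": -0.298, "dy": 0, "dz": 0.521, "ax": 0, "ay": 0, "az": 0, "gripper": 1},
    {"dx": -0.211, "dy": 0, "dz": 0.369, "ax": 0, "ay": 0, "az": 0, "gripper": 1},
    {"dx": -0.099, "dy": 0, "dz": 0.174, "ax": 0, "ay": 0, "az": 0, "gripper": 1},
    {"dx": 0, "dy": 0, "dz": 0, "ax": 0, "ay": 0, "az": 0, "gripper": 1},
    {"dx": 0, "dy": 0, "dz": 0, "ax": 0, "ay": 0, "az": 0, "gripper": 1},
  ],
)

```text
clock: 21.95
eef_pos: [462.0, -263.9, 126.0]
eef_rot: [3.133, -0.52, 2.35]
wrist_force: [0.2, -0.4, -0.4]
finger_gap: 13.9
finger_force: 20.0
```

Call:
jog_arm(
  commands=[
    {"dx": 0, "dy": 0, "dz": 0, "ax": 0, "ay": 0, "az": 0, "gripper": 1},
    {"dx": 0, "dy": 0, "dz": 0, "ax": 0, "ay": 0, "az": 0, "gripper": 1},
    {"dx": 0, "dy": 0, "dz": 0, "ax": 0, "ay": 0, "az": 0, "gripper": 1},
    {"dx": 0, "dy": 0, "dz": 0, "ax": 0, "ay": 0, "az": 0, "gripper": 1},
    {"dx": 0, "dy": 0, "dz": 0, "ax": 0, "ay": 0, "az": 0, "gripper": 1},
    {"dx": 0, "dy": 0, "dz": 0, "ax": 0, "ay": 0, "az": 0, "gripper": 1},
    {"dx": 0, "dy": 0, "dz": 0, "ax": 0, "ay": 0, "az": 0, "gripper": 1},
    {"dx": 0, "dy": 0, "dz": 0, "ax": 0, "ay": 0, "az": 0, "gripper": 1},
  ],
)

```text
clock: 22.95
eef_pos: [461.8, -263.8, 125.3]
eef_rot: [3.133, -0.522, 2.35]
wrist_force: [-0.7, 0.7, -0.7]
finger_gap: 13.2
finger_force: 20.0
```

Call:
jog_arm(
  commands=[
    {"dx": 0.099, "dy": 0, "dz": -0.174, "ax": 0, "ay": 0, "az": 0, "gripper": 1},
    {"dx": 0.211, "dy": 0, "dz": -0.369, "ax": 0, "ay": 0, "az": 0, "gripper": 1},
    {"dx": 0.298, "dy": 0, "dz": -0.521, "ax": 0, "ay": 0, "az": 0, "gripper": 1},
    {"dx": 0.298, "dy": 0, "dz": -0.521, "ax": 0, "ay": 0, "az": 0, "gripper": 1},
    {"dx": 0.249, "dy": 0, "dz": -0.434, "ax": 0, "ay": 0, "az": 0, "gripper": 1},
    {"dx": 0.149, "dy": 0, "dz": -0.26, "ax": 0, "ay": 0, "az": 0, "gripper": 1},
    {"dx": 0, "dy": 0, "dz": 0, "ax": 0, "ay": 0, "az": 0, "gripper": 1},
  ],
)

```text
clock: 23.82
eef_pos: [461.5, -264.6, 231.3]
eef_rot: [3.133, -0.52, 2.35]
wrist_force: [0.0, -0.3, -1.0]
finger_gap: 13.2
finger_force: 20.0
```

Call:
jog_arm(
  commands=[
    {"dx": 0.273, "dy": 0.311, "dz": 0.159, "ax": 0, "ay": 0, "az": 0, "gripper": 1},
    {"dx": 0.409, "dy": 0.466, "dz": 0.238, "ax": 0, "ay": 0, "az": 0, "gripper": 1},
    {"dx": 0.545, "dy": 0.621, "dz": 0.317, "ax": 0, "ay": 0, "az": 0, "gripper": 1},
    {"dx": 0.545, "dy": 0.621, "dz": 0.317, "ax": 0, "ay": 0, "az": 0, "gripper": 1},
    {"dx": 0.545, "dy": 0.621, "dz": 0.317, "ax": 0, "ay": 0, "az": 0, "gripper": 1},
    {"dx": 0.545, "dy": 0.621, "dz": 0.317, "ax": 0, "ay": 0, "az": 0, "gripper": 1},
    {"dx": 0.545, "dy": 0.621, "dz": 0.317, "ax": 0, "ay": 0, "az": 0, "gripper": 1},
    {"dx": 0.545, "dy": 0.621, "dz": 0.317, "ax": 0, "ay": 0, "az": 0, "gripper": 1},
    {"dx": 0.273, "dy": 0.311, "dz": 0.159, "ax": 0, "ay": 0, "az": 0, "gripper": 1},
    {"dx": 0.136, "dy": 0.155, "dz": 0.079, "ax": 0, "ay": 0, "az": 0, "gripper": 1},
  ],
)

```text
clock: 25.08
eef_pos: [461.8, 19.6, 230.5]
eef_rot: [3.134, -0.522, 2.351]
wrist_force: [0.8, 0.1, -0.7]
finger_gap: 13.4
finger_force: 20.0
```

Call:
jog_arm(
  commands=[
    {"dx": 0, "dy": 0, "dz": 0, "ax": 0, "ay": 0, "az": 0, "gripper": 1},
    {"dx": 0, "dy": 0, "dz": 0, "ax": 0, "ay": 0, "az": 0, "gripper": 1},
  ],
)

```text
clock: 25.32
eef_pos: [462.1, 18.1, 230.5]
eef_rot: [3.134, -0.522, 2.349]
wrist_force: [-0.2, 0.3, -0.1]
finger_gap: 13.5
finger_force: 20.0
```

```bash
python3 - <<'E'
from cell import manip,cams;from h import *
from scipy.spatial.transform import Rotation as R
q=manip.read_state();print(q["joints"].round(2))
M=R.from_euler("xyz",q["eef_rot"]).as_matrix();g=q["eef_pos"]-11*M[:,2];print("grasp",g.round(1))
s=cams.camera("scene");foot=g-[0,0,114.6]
print("foot",np.round(proj(s,foot),1),"mug rim",np.round(proj(s,[466,15.5,95]),1))
cv2.imwrite("pics/w7.png",cv2.resize(s["image"][130:330,200:400],(500,500))[:,:,::-1])
E
```

```text
[-0.2   0.33  1.52  0.29  1.72 -1.  ]
grasp [465.9  14.1 240.1]
foot [295.8 214.1] mug rim [297.2 227.5]
```

View pics/w7.png

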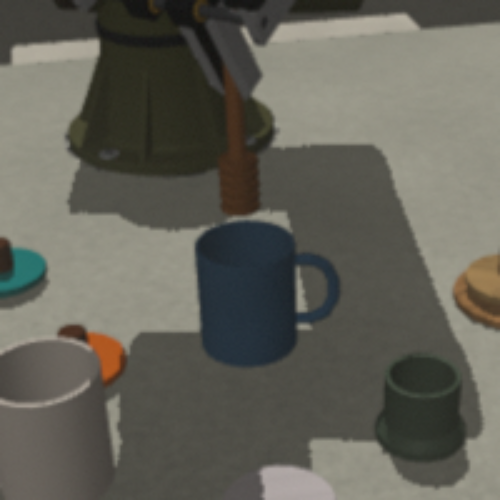

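The dipper is above the blue mug's mouth: foot at scene (296,215) against a rim centre near (298,226). Lowering.

Call:
jog_arm(
  commands=[
    {"dx": -0.149, "dy": 0, "dz": 0.26, "ax": 0, "ay": 0, "az": 0, "gripper": 1},
    {"dx": -0.249, "dy": 0, "dz": 0.434, "ax": 0, "ay": 0, "az": 0, "gripper": 1},
    {"dx": -0.298, "dy": 0, "dz": 0.521, "ax": 0, "ay": 0, "az": 0, "gripper": 1},
    {"dx": -0.298, "dy": 0, "dz": 0.521, "ax": 0, "ay": 0, "az": 0, "gripper": 1},
    {"dx": -0.224, "dy": 0, "dz": 0.391, "ax": 0, "ay": 0, "az": 0, "gripper": 1},
    {"dx": -0.124, "dy": 0, "dz": 0.217, "ax": 0, "ay": 0, "az": 0, "gripper": 1},
    {"dx": -0.07, "dy": 0, "dz": 0.122, "ax": 0, "ay": 0, "az": 0, "gripper": 1},
    {"dx": 0, "dy": 0, "dz": 0, "ax": 0, "ay": 0, "az": 0, "gripper": 1},
    {"dx": 0, "dy": 0, "dz": 0, "ax": 0, "ay": 0, "az": 0, "gripper": 1},
  ],
)

```text
clock: 26.5
eef_pos: [462.8, 19.5, 117.5]
eef_rot: [3.133, -0.521, 2.351]
wrist_force: [-0.1, 0.3, 0.4]
finger_gap: 13.4
finger_force: 20.0
```

Call:
jog_arm(
  commands=[
    {"dx": -0.019, "dy": 0, "dz": 0.033, "ax": 0, "ay": 0, "az": 0, "gripper": 1},
    {"dx": -0.019, "dy": 0, "dz": 0.033, "ax": 0, "ay": 0, "az": 0, "gripper": 1},
    {"dx": -0.019, "dy": 0, "dz": 0.033, "ax": 0, "ay": 0, "az": 0, "gripper": 1},
    {"dx": 0, "dy": 0, "dz": 0, "ax": 0, "ay": 0, "az": 0, "gripper": 1},
    {"dx": 0, "dy": 0, "dz": 0, "ax": 0, "ay": 0, "az": 0, "gripper": 1},
  ],
)

```text
clock: 27.12
eef_pos: [462.6, 19.5, 112.5]
eef_rot: [3.133, -0.522, 2.35]
wrist_force: [0.2, -0.1, 0.1]
finger_gap: 13.4
finger_force: 20.0
```

Call:
jog_arm(
  commands=[
    {"dx": -0.01, "dy": 0, "dz": 0.017, "ax": 0, "ay": 0, "az": 0, "gripper": 1},
    {"dx": -0.01, "dy": 0, "dz": 0.017, "ax": 0, "ay": 0, "az": 0, "gripper": 1},
    {"dx": 0, "dy": 0, "dz": 0, "ax": 0, "ay": 0, "az": 0, "gripper": 1},
  ],
)

```text
clock: 27.5
eef_pos: [462.6, 19.5, 110.8]
eef_rot: [3.133, -0.522, 2.35]
wrist_force: [-0.1, 0.2, -1.0]
finger_gap: 13.5
finger_force: 20.0
```

Call:
jog_arm(
  commands=[
    {"dx": 0, "dy": 0, "dz": 0, "ax": 0, "ay": 0, "az": 0, "gripper": 0.8},
    {"dx": 0, "dy": 0, "dz": 0, "ax": 0, "ay": 0, "az": 0, "gripper": 0.6},
    {"dx": 0, "dy": 0, "dz": 0, "ax": 0, "ay": 0, "az": 0, "gripper": 0.5},
    {"dx": 0, "dy": 0, "dz": 0, "ax": 0, "ay": 0, "az": 0, "gripper": 0.5},
    {"dx": 0, "dy": 0, "dz": -0.2, "ax": 0, "ay": 0, "az": 0, "gripper": 0.5},
    {"dx": 0, "dy": 0, "dz": -0.4, "ax": 0, "ay": 0, "az": 0, "gripper": 0.5},
    {"dx": 0, "dy": 0, "dz": -0.8, "ax": 0, "ay": 0, "az": 0, "gripper": 0.5},
    {"dx": 0, "dy": 0, "dz": -0.8, "ax": 0, "ay": 0, "az": 0, "gripper": 0.5},
    {"dx": 0, "dy": 0, "dz": -0.8, "ax": 0, "ay": 0, "az": 0, "gripper": 0.5},
    {"dx": 0, "dy": 0, "dz": 0, "ax": 0, "ay": 0, "az": 0, "gripper": 0.5},
  ],
)

```text
clock: 28.75
eef_pos: [505.0, -24.7, 217.0]
eef_rot: [3.131, -0.518, 2.351]
wrist_force: [-1.2, 0.5, 0.1]
finger_gap: 46.8
finger_force: 0.0
```

```bash
python3 - <<'E'
from cell import manip,cams;from h import *
s=cams.camera("scene");w=cams.camera("wrist")
print(manip.read_state()["eef_pos"])
cv2.imwrite("pics/w8.png",np.hstack([cv2.resize(s["image"][130:430,60:460],(500,375)),cv2.resize(w["image"],(300,375))])[:,:,::-1])
E
```

```text
[503.69200762 -23.74318624 214.59000502]
```

View pics/w8.png

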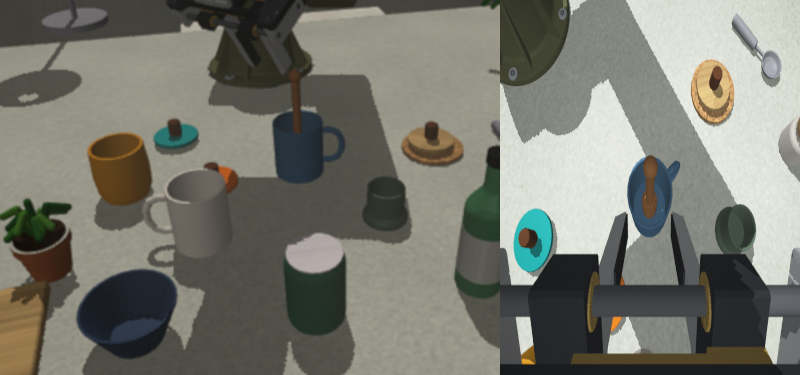

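The dipper stands upright in the blue mug. The lid lies knob up in the middle of the mat; the pot, stand and mug are upright in place, and the arm is clear.

Call:
jog_arm(
  commands=[
    {"dx": 0, "dy": 0, "dz": -0.5, "ax": 0, "ay": 0, "az": 0, "gripper": 0.5},
    {"dx": 0, "dy": 0, "dz": 0, "ax": 0, "ay": 0, "az": 0, "gripper": 0.5},
    {"dx": 0, "dy": 0, "dz": 0, "ax": 0, "ay": 0, "az": 0, "gripper": 0.5},
  ],
)

```text
clock: 29.22
eef_pos: [510.3, -30.6, 231.2]
eef_rot: [3.134, -0.523, 2.35]
wrist_force: [-0.5, 0.1, 0.2]
finger_gap: 46.8
finger_force: 0.0
```

```bash
python3 -c "
from cell import job
print(job.sign_off())"
```

```text
the job is handed in; nothing more can be done
None
```

The job is handed in at about 29 s: the lid is knob up in the middle of the mat, the dipper was dipped in the honey pot for about a second and now stands in the blue mug, and the last picture showed nothing else disturbed; no verdict came back.

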